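# Unlock the kitchen lock box and hold the key turned

### The job

Take the red key out of its wooden block and, using the tip of the key, push in the small recessed orange button on the blue lock box so that the orange shutter springs away from the keyhole. Then put the key fully into the lock, working it past the sticky pins, turn it a quarter turn clockwise (seen from above) and finish while still gripping it, holding it turned against the spring so that I can lift the lid. Leave the other things on the worktop where they are.

Things in the scene. Friction and masses are not known exactly. Their poses are not given: they have to be found in the camera images.
- key: Steel key with red bow, upright in the wooden block, blade down, 50 g. Origin at the bow's underside; z up, y across its width, x through its thickness. Bow 10 mm thick (x), 30 wide (y), z 0 to 45 mm. Blade 5 mm thick, 38 long: 16 wide for the upper 19 mm, then a 9 mm taper to a nose 6 wide, 10 long. It fits the lock either way round (half turn about z).
- key_tip (a point): End of the key's nose, 38 mm below the key's origin; same axes as the key.
- key_grip (a point): Middle of the red bow, 28 mm above the key's origin, a good place for the TCP with the fingers closing along the key's x.
- key_block: Fixed wooden block 60 x 75 x 50 mm with a slot 43 mm deep in its top, in which the key's blade stands with about 1 mm play each side, the bow resting on the block's top. Origin at the centre of its underside. Lift the key straight up by 45 mm to free it.
- lock_box: Fixed blue steel box with a grey lid, 120 (x) x 150 (y) x 80 mm high. Origin at the centre of its underside, x to its back, y to its left, z up. On the lid: the keyhole 12 mm to +y of the centre, the button 50 mm to -y. Two guide bars 4.5 mm high run along y 20 mm to either side of the keyhole.
- keyhole (a point): Centre of the brass cylinder's face, 82 mm above the box's underside; fixed to the box, with its axes. Keyway straight down, 18 mm along the box's y by 7 mm along x while locked (1 mm play each side of the blade, chamfered). Sticky sprung pins 12 and 20 mm down yield to some 3 to 15 N of push, easier with a little rocking. Fully in, the bow rests on the face, the tip 38 mm below this point.
- cylinder (a joint): Turn of the brass lock cylinder: 0 locked, grows clockwise seen from above to a stop at 1.571 (a quarter turn; the keyway then lies along the box's x). A spring turns it back when let go (0.03 N m at 0, 0.12 N m at the stop). The key has about 0.13 rad of play in the keyway, so it is turned some 1.7 rad to reach the stop.
- shutter (a joint): Slide of the orange keyhole shutter (36 x 30 mm plate, its top 5 mm above the lid): 0 shut over the keyhole, 0.034 m open, to the box's +y. A catch holds it shut; the button frees it, and a spring opens it and keeps it open.
- release (a joint): Travel of the recessed orange button: 0 out, grows as it is pushed down, stop at 0.005 m. It frees the shutter at about 0.0035 m. It takes 1.5 N to start and 4 N at the stop, and springs back.
- release_top (a point): Centre of the top of the orange button (12 mm across), 4.5 mm below the rim of its round hole (14 mm across, with a white collar), 77 mm above the box's underside; moves with the button.
- yoghurt_pot: Bystander: yoghurt pot, 72 mm wide, 71 mm high. Origin at the centre of its underside.
- spice_jar: Bystander: spice jar with a red cap, 45 mm wide, 106 mm high. Origin at the centre of its underside.
- tin: Bystander: low red tin, 75 mm wide, 58 mm high. Origin at the centre of its underside.

How it is judged:
By the outcome, as a careful person would: the job done as asked, in the order asked, and still so for the second after the job is handed in, while the arm keeps its last pose, push and grip.
It also fails if it takes over 59 s, if anything falls off the work surface, if the arm or the gripper's body presses on something with over 40 N, if the wrist force passes 120 N, or if a joint passes its speed limit or range.

### The arm

A 6-joint arm with a two-finger parallel gripper is mounted at the origin on a cart in front of the work surface, level with it; the furniture and walls round the work are solid. World frame = base frame: x ahead of the robot, y to its left, z up, the work surface at z = 0. Lengths are in m, angles in degrees, forces in N, time in s.
With the tool pointing down it reaches from about 0.225 to 0.725 m from the base axis. Payload 3.1 kg.
Tool frame: the origin (TCP) lies between the finger pads, 19 mm behind the fingertips; this is the grasp point; z points along the fingers, y is the line along which they close (so a half turn about z gives the same grasp; the last joint's range is limited). The gripper opens to 85 mm and grips with 20 to 120 N. Pads are 22 mm wide; open, the fingers measure 114 mm over their backs; the gripper's body (76 mm by 85 mm) begins 54 mm behind the grasp point. The pads swing forward as they close: fully open they stand 13 mm farther back than shut.
Start: joints at [-78.713, 2.75, 5.684, 92.934, 0, 82.678], TCP at [0.168, -0.498, 0.25] pointing down, gripper open.
Joint ranges: [-166.93, 166.93], [-56.73, 111.36], [-69.38, 81.34], [-121.58, 131.49], [-85.45, 84.26], [-180, 180]. Speed limits (degrees/s): [159.86, 159.86, 180, 180, 180, 180].

### API

Orientations are given as a 3x3 rotation matrix whose columns are the frame's x, y, z axes.
In Python, from plant import robot gives the robot as it stands.
- The arm moves only by the shell command python3 -m creep 'ROWS' [OPENING] [FORCE]. ROWS is a JSON object of lists of equal length, an entry for each row: "dp": the shift along the tool's x, y, z in mm, a list of three; "spin": the turn about the tool's z in degrees. In form: {"dp": [[tx, ty, tz], ...], "spin": [spin, ...]}. A call has 1 to 5 rows; each row is the pose to reach, as a shift and turn from the pose commanded when the call began, along the tool's axes at that moment; what a row does not reach only later rows make up. A row lasts 1/12 s, in which the tool goes at most 41.7 mm and 7.16 degrees, less where a joint would pass 70% of its speed; a pose out of reach is approached as far as the arm can. A call with a gripper value outside its range is refused whole. OPENING is the finger opening in mm, from 0 to 85.4, set as the call begins (- or left out, the last holds). The fingers move at their own pace and stop on an object; FORCE is the grip in N (left out, the last holds). Time passes only in rows, so rows that repeat a pose let the fingers close. It gives the time, the measured TCP pose, the force, the opening and the grip force at its end, in the units of the state.
- robot.read_state(): the state, without advancing time (a new reading comes with each control period).
- robot.snapshot(name): name is "side" or "top"; returns a dict with "image" (384x512x3 uint8, red, green, blue), "depth" (384x512 float32, m along the optical axis (not along the pixel's ray), 0 where there is no reading), "vfov" (degrees; the focal length in pixels is half the picture's height over the tangent of half this angle, whatever the lens; pixels are square), "cx", "cy" (the principal point, pixels), "origin" and "attitude" of the camera in the world. Camera axes: x right, y up, looking along -z (the intrinsics and any distortion apply to the point x, -y, -z); pixel columns grow to the right and rows downward; lengths in m; the calibration is good to about 2 mm. A picture is of the moment at which its call begins.
- robot.job_done(): hands the job in; it is judged then, once.
The state is a dict: "time": time; "joint_pos": joint angles; "qd": joint speeds; "joint_efforts": joint torques, N m; "position": TCP position; "ee_rot": TCP orientation; "force": force on the tool from outside, world axes, zero at the start; "moment": the same for the moment, N m; "width": opening from 0.0 (shut) to 1.0 (fully open); "gripper_force": force on a finger pad.
Only numpy, scipy, OpenCV 4.12 (cv2) and the standard library are available. Lean on these libraries where they do the work, as an engineer would, in place of code of your own. Each camera call takes 0.05 s, during which the arm holds its last target. There are 200 camera calls.

## Working session

There is one attempt and no reset: what is moved stays moved. The work goes in short steps, Python scripts to look and compute and a shell command to move; the robot and the scene stay as the last step left them, time stands still between calls to the robot, and variables do not carry over. Pictures are saved under pics/ and viewed, at most 10 in all, crops included, and the job is handed in when it is done.

```bash
mkdir -p pics; ls; cat > h.py <<'E'
import numpy as np, cv2
from plant import robot
def snap(n):
    s=robot.snapshot(n); h=s["image"].shape[0]; s["f"]=h/2/np.tan(np.radians(s["vfov"])/2)
    s["o"]=np.array(s["origin"],float); s["R"]=np.array(s["attitude"],float).reshape(3,3); return s
def cloud(s):
    d=s["depth"]; v,u=np.mgrid[:d.shape[0],:d.shape[1]]
    p=np.stack([(u-s["cx"])/s["f"]*d,-(v-s["cy"])/s["f"]*d,-d],-1); return p@s["R"].T+s["o"]
def ray(s,u,v,z):
    k=s["R"]@np.array([(u-s["cx"])/s["f"],-(v-s["cy"])/s["f"],-1]); return s["o"]+k*(z-s["o"][2])/k[2]
E
python3 - <<'E'
from h import *
for n in("side","top"):
    s=snap(n); cv2.imwrite(f"pics/{n}0.png",s["image"][...,::-1]); print(n,{k:v for k,v in s.items() if k not in("image","depth")})
    np.savez(f"{n}0.npz",**s)
st=robot.read_state(); print(st)
E
```

```text
pics
side {'vfov': 56.81129397868215, 'cx': 259.4567663854563, 'cy': 190.6743063129258, 'origin': array([0.4319765 , 0.86003479, 0.50142056]), 'attitude': array([[-0.98300235,  0.09816312, -0.15514633],
       [-0.18253308, -0.43188288,  0.88326601],
       [ 0.01969911,  0.8965719 ,  0.44245991]]), 'f': np.float64(355.01293647144763), 'o': array([0.4319765 , 0.86003479, 0.50142056]), 'R': array([[-0.98300235,  0.09816312, -0.15514633],
       [-0.18253308, -0.43188288,  0.88326601],
       [ 0.01969911,  0.8965719 ,  0.44245991]])}
top {'vfov': 45.27026394746615, 'cx': 251.59372001944735, 'cy': 185.6261778484152, 'origin': array([0.39670613, 0.06401368, 1.42214525]), 'attitude': array([[-0.00704193,  0.99360443, -0.11269714],
       [-0.99995513, -0.0062829 ,  0.00708896],
       [ 0.00633556,  0.11274201,  0.9936041 ]]), 'f': np.float64(460.45437743032386), 'o': array([0.39670613, 0.06401368, 1.42214525]), 'R': array([[-0.00704193,  0.99360443, -0.11269714],
       [-0.99995513, -0.0062829 ,  0.00708896],
       [ 0.00633556,  0.11274201,  0.9936041 ]])}
{'time': 0.1, 'joint_pos': array([-7.87115847e+01,  2.78805993e+00,  5.59832911e+00,  9.29338239e+01,
       -2.56045271e-04,  8.26763955e+01]), 'qd': array([ 0.01142221, -0.20062408,  0.14109362, -0.02287319, -0.00789572,
       -0.06833782]), 'joint_efforts': array([ 2.98225321e-03, -3.39852011e+01,  3.20934927e+01,  1.57938770e-02,
       -1.08282327e-04, -2.43437803e-06]), 'position': array([ 0.16743005, -0.49702872,  0.24891975]), 'ee_rot': array([[ 9.47701532e-01,  3.19157679e-01, -4.26499919e-04],
       [ 3.19157849e-01, -9.47699213e-01,  2.11384231e-03],
       [ 2.70455368e-04, -2.13941239e-03, -9.99997675e-01]]), 'force': array([ 0.24439387, -0.81220599,  0.65029576]), 'moment': array([-0.01279214, -0.02327746, -0.03538987]), 'gripper_force': 0.0, 'width': 0.9989371827203589}
```

View pics/side0.png

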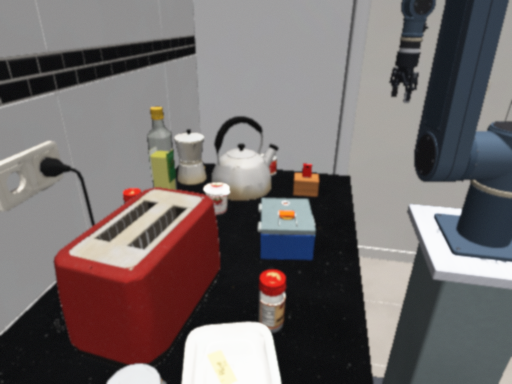

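View pics/top0.png

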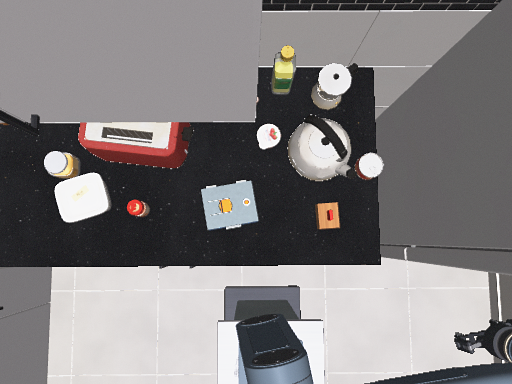

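The side view shows the key at (307,170) in the block at (306,184), and the lock box at (287,228) with its shutter at (287,215). In the top view the key is at (331,215), the block at (328,215), the shutter at (227,206) and the button at (247,202).

```bash
cat > m.py <<'E'
from h import *
from scipy import ndimage as nd
def blob(s,box,f,z=None,show=True):
    x0,y0,x1,y1=box; im=s["image"][y0:y1,x0:x1]; hsv=cv2.cvtColor(np.ascontiguousarray(im),cv2.COLOR_RGB2HSV).astype(int)
    m=f(hsv[...,0],hsv[...,1],hsv[...,2]); l,n=nd.label(m); 
    if n==0: return None
    k=np.argmax(nd.sum(m,l,range(1,n+1)))+1; v,u=np.nonzero(l==k); return u+x0,v+y0
def L(n): return dict(np.load(n+".npz"))
red=lambda h,s,v:((h<5)|(h>172))&(s>150)&(v>70)
org=lambda h,s,v:(h>=8)&(h<22)&(s>140)&(v>150)
wood=lambda h,s,v:(h>=3)&(h<22)&(s>90)&(v>60)
E
python3 - <<'E'
from m import *
S,T=L("side0"),L("top0")
for s,bs in((S,{"key":(295,155,320,178,red),"block":(285,165,330,205,wood),"shut":(270,200,305,225,org)}),(T,{"key":(318,203,342,228,red),"block":(310,195,348,235,lambda h,s,v:(s>90)&(v>60)),"shut":(215,195,238,218,org),"btn":(240,195,254,210,org),"lid":(195,172,265,235,lambda h,s,v:(v>110))})):
    P=cloud(s)
    for n,b in bs.items():
        r=blob(s,b[:4],b[4])
        if r is None: print(n,None);continue
        u,v=r; q=P[v,u]; rr=cv2.minAreaRect(np.stack([u,v],1).astype(np.float32))
        print(n,len(u),"c",u.mean().round(2),v.mean().round(2),"bb",u.min(),u.max(),v.min(),v.max(),"med",np.median(q,0).round(4),"z",np.percentile(q[:,2],[5,50,95]).round(4),rr)
ims=[cv2.resize(S["image"][155:255,245:325],None,fx=5,fy=5,interpolation=0),cv2.resize(T["image"][175:245,195:265],None,fx=5.5,fy=5.5,interpolation=0)]
k=cv2.resize(T["image"][195:235,310:350],None,fx=5,fy=5,interpolation=0)
c=np.zeros((590,790,3),np.uint8); c[:500,:400]=ims[0]; c[:385,403:788]=ims[1];c[388:588,403:603]=k
cv2.imwrite("pics/c0.png",c[...,::-1])
E
```

```text
key 97 c 306.61 170.38 bb 302 311 164 176 med [ 0.4654 -0.1697  0.0717] z [0.0544 0.0717 0.0912] ((306.5, 170.0), (12.0, 9.0), 90.0)
block 589 c 305.64 184.25 bb 293 319 172 196 med [ 0.4636 -0.1464  0.0317] z [-0.0013  0.0317  0.0505] ((305.6015319824219, 184.07867431640625), (26.432655334472656, 23.582773208618164), 4.085616588592529)
shut 105 c 286.54 214.34 bb 280 293 211 218 med [0.4933 0.1373 0.0841] z [0.0809 0.0841 0.0858] ((286.5, 214.5), (7.0, 13.0), 90.0)
key 43 c 329.91 214.6 bb 328 332 210 219 med [ 0.4616 -0.171   0.0941] z [0.0746 0.0941 0.0977] ((330.0, 214.5), (9.0, 4.0), 90.0)
block 607 c 327.33 215.44 bb 315 339 202 229 med [ 0.4604 -0.1687  0.0499] z [0.0014 0.0499 0.0929] ((327.3058776855469, 215.47645568847656), (26.306901931762695, 23.23904037475586), 85.60128784179688)
shut 98 c 226.0 205.05 bb 221 231 199 211 med [0.4921 0.1293 0.0853] z [0.0816 0.0853 0.0893] ((226.45947265625, 205.2567596435547), (11.836727142333984, 9.370742797851562), 80.53767395019531)
btn 9 c 246.22 201.89 bb 245 248 201 203 med [0.5014 0.0711 0.079 ] z [0.07   0.079  0.0805] ((246.5, 202.0), (3.0, 2.0), 0.0)
lid 2224 c 229.08 204.85 bb 201 258 180 229 med [0.4923 0.1204 0.0805] z [0.0725 0.0805 0.0859] ((229.078857421875, 205.2801971435547), (45.995182037353516, 51.96181106567383), 79.99201965332031)
```

View pics/c0.png

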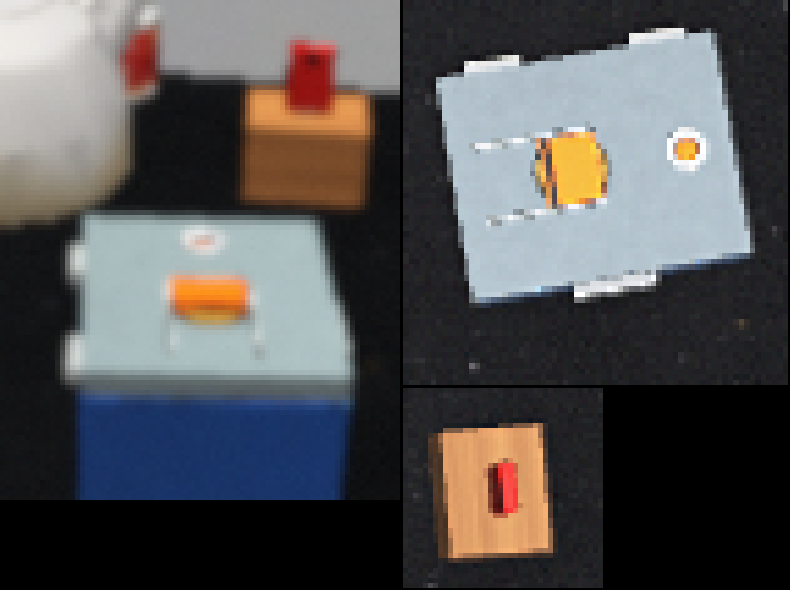

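The crop shows the shutter over the brass cylinder, with guide bars running to the box's +y (left, slightly down). The button in its white collar is to the right, the hinges are at the far side, and the key bow is upright with its width across the block.

```bash
python3 - <<'E'
from m import *
S,T=L("side0"),L("top0")
def tri(a,b): # closest point of two rays
    A=[];B=[]
    for s,(u,v) in((S,a),(T,b)):
        k=s["R"]@np.array([(u-s["cx"])/s["f"],-(v-s["cy"])/s["f"],-1]);k/=np.linalg.norm(k);M=np.eye(3)-np.outer(k,k);A.append(M);B.append(M@s["o"])
    p=np.linalg.lstsq(np.vstack(A),np.hstack(B),rcond=None)[0]; return p.round(4),[np.linalg.norm(M@p-m).round(4) for M,m in zip(A,B)]
def col(s,box):
    x0,y0,x1,y1=box; h=cv2.cvtColor(s["image"],cv2.COLOR_RGB2HSV).astype(int); g=s["image"].astype(int)
    w=np.clip(g.min(2)-190,0,60)[y0:y1,x0:x1].astype(float)
    v,u=np.nonzero(w>15); (cx,cy),ax,an=cv2.fitEllipse(cv2.convexHull(np.stack([u,v],1)).astype(np.float32)) ; return cx+x0,cy+y0,ax
a=col(S,(279,197,292,209)); b=col(T,(241,195,255,209)); print(a,b,"button tri",tri(a[:2],b[:2]),ray(S,*a[:2],.0815),ray(T,*b[:2],.0815))
# lids
def rect(s,box,f,z,op):
    x0,y0,x1,y1=box; hsv=cv2.cvtColor(np.ascontiguousarray(s["image"][y0:y1,x0:x1]),cv2.COLOR_RGB2HSV).astype(int)
    m=nd.binary_fill_holes(f(*np.moveaxis(hsv,2,0))).astype(np.uint8); m=cv2.morphologyEx(m,cv2.MORPH_OPEN,np.ones((op,op),np.uint8))
    c=max(cv2.findContours(m,0,1)[0],key=cv2.contourArea); 
    p=np.array([ray(s,u+x0,v+y0,z)[:2] for u,v in c[:,0]]); r=cv2.minAreaRect((p*1000).astype(np.float32))
    v,u=np.nonzero(m); g=np.array([ray(s,a+x0,b+y0,z)[:2] for a,b in zip(u,v)]); return r,(g.mean(0)*1000).round(1)
print("lidT",rect(T,(195,172,265,235),lambda h,s,v:(v>120)&(s<80)|(s>130)&(h<25)&(v>120),.08,11))
print("lidS",rect(S,(250,190,325,240),lambda h,s,v:(v>165)&(s<60)|(s>130)&(h<25)&(v>120),.08,11))
print("blkT",rect(T,(310,195,348,235),lambda h,s,v:(s>90)&(v>135),.05,3))
print("blkS",rect(S,(285,165,330,205),lambda h,s,v:(s>90)&(v>190)|(s>150)&(h<4)&(v>90),.05,5))
print("keyT",rect(T,(318,203,342,228),lambda h,s,v:((h<5)|(h>172))&(s>150)&(v>165),.095,1))
print("shutT",rect(T,(215,195,238,218),lambda h,s,v:(h>=8)&(h<25)&(s>140)&(v>215),.085,1))
print(T["image"][211,318:340].tolist(),T["image"][217,318:340].tolist())
g=T["image"]
print("col",[g[r,330].tolist() for r in range(205,225)])
E
```

```text
(285.13582277297974, 202.7877163887024, (4.169317245483398, 7.410403728485107)) (246.0, 201.5, (6.5726704597473145, 7.348469257354736)) button tri (array([0.5033, 0.0712, 0.0794]), [np.float64(0.0009), np.float64(0.0009)]) [0.50382337 0.07496997 0.0815    ] [0.50224224 0.07110329 0.0815    ]
lidT (((492.89239501953125, 120.07489776611328), (131.84925842285156, 150.20883178710938), 9.180585861206055), array([493.7, 119.8]))
lidS (((494.619140625, 122.65451049804688), (117.319091796875, 142.3587188720703), 10.151250839233398), array([495.1, 128.1]))
blkT (((462.35498046875, -173.08450317382812), (74.78456115722656, 60.85847091674805), 3.5918874740600586), array([ 461.7, -173.2]))
blkS (((467.84381103515625, -227.4884033203125), (23.09872817993164, 89.19884490966797), 3.233489990234375), array([ 466.5, -197.5]))
keyT (((462.0212707519531, -172.47190856933594), (8.663066864013672, 25.93313980102539), 89.61849212646484), array([ 462.6, -172.7]))
shutT (((491.649658203125, 127.99452209472656), (34.02211380004883, 26.263479232788086), 9.129261016845703), array([491.4, 129.9]))
[[231, 162, 1
[... 320 characters left out ...]
80, 60], [34, 32, 34]] [[150, 104, 71], [229, 162, 108], [221, 156, 102], [222, 159, 106], [225, 159, 104], [225, 160, 105], [230, 167, 111], [217, 151, 100], [225, 159, 104], [135, 72, 52], [90, 25, 25], [68, 24, 22], [255, 75, 69], [251, 84, 77], [248, 60, 58], [231, 165, 107], [223, 162, 106], [223, 158, 104], [227, 161, 106], [235, 171, 114], [202, 141, 95], [66, 49, 42]]
col [[234, 171, 113], [233, 171, 113], [234, 173, 115], [235, 174, 115], [159, 112, 76], [252, 69, 62], [252, 73, 70], [253, 81, 75], [255, 81, 75], [255, 80, 75], [255, 78, 73], [255, 74, 69], [255, 75, 69], [255, 68, 66], [234, 45, 46], [194, 94, 67], [232, 169, 110], [234, 171, 113], [232, 169, 109], [232, 170, 111]]
```

```bash
cat > go.py <<'E'
import sys; from h import *
def rel(x,y,z,yaw=None):
    st=robot.read_state(); R=np.array(st["ee_rot"]).reshape(3,3); p=np.array(st["position"])
    d=R.T@(np.array([x,y,z])-p)*1e3; a=np.degrees(np.arctan2(R[1,0],R[0,0]))
    print("t %.2f"%st["time"],"p",p.round(4),"yaw %.2f"%a,"tilt",R[:2,2].round(4),"F",np.array(st["force"]).round(1),"M",np.array(st["moment"]).round(2),"w %.3f g %.1f"%(st["width"],st["gripper_force"]),"j6 %.1f"%st["joint_pos"][5],"-> dp",d.round(1),"spin",None if yaw is None else round((a-yaw+180)%360-180,1))
if __name__=="__main__": rel(*map(float,sys.argv[1:]))
E
python3 -m creep '{"dp":[[382,-214,0],[382,-214,0],[382,-214,0],[382,-214,0],[382,-214,0]],"spin":[0,0,0,0,0]}' 60
python3 go.py 0.462 -0.173 0.2 183.6
```

```text
time: 0.52
position: [0.3079, -0.3413, 0.2494]
ee_rot: [[0.948, 0.318, -0.0], [0.318, -0.948, 0.001], [-0.0, -0.001, -1.0]]
force: [0.9, -0.0, -0.8]
width: 0.705
gripper_force: 0.0
t 0.52 p [ 0.3079 -0.3413  0.2494] yaw 18.55 tilt [-0.0003  0.0008] F [ 0.9 -0.  -0.8] M [ 0.02 -0.04 -0.01] w 0.705 g 0.0 j6 105.1 -> dp [ 199.6 -110.5   49.5] spin -165.0
```

```bash

python3 -m creep '{"dp":[[200,-110,0],[200,-110,0],[200,-110,0],[200,-110,0],[200,-110,0]],"spin":[0,0,0,0,0]}' 40 >/dev/null
python3 -m creep '{"dp":[[24,-13,0],[24,-13,0],[24,-13,0],[24,-13,0],[24,-13,0]],"spin":[-7,-14,-21,-28,-35]}' >/dev/null
for i in 1 2 3; do python3 -m creep '{"dp":[[0,0,0],[0,0,0],[0,0,0],[0,0,0],[0,0,0]],"spin":[-7,-14,-21,-28,-35]}' >/dev/null; done
python3 -m creep '{"dp":[[0,0,0],[0,0,0],[0,0,0],[0,0,0]],"spin":[-7,-14,-21,-25]}'
python3 go.py 0.462 -0.173 0.15 183.6
```

```text
time: 2.93
position: [0.4665, -0.1695, 0.2493]
ee_rot: [[-0.998, -0.068, -0.001], [-0.068, 0.998, 0.001], [0.001, 0.001, -1.0]]
force: [0.1, 0.5, -0.4]
width: 0.467
gripper_force: 0.0
t 2.93 p [ 0.4665 -0.1695  0.2493] yaw -176.09 tilt [-0.0012  0.0007] F [ 0.1  0.5 -0.4] M [-0.03 -0.02  0.01] w 0.467 g 0.0 j6 -31.6 -> dp [ 4.6 -3.3 99.3] spin 0.3
```

```bash

python3 -m creep '{"dp":[[4.5,-3.3,40],[4.5,-3.3,80],[4.5,-3.3,99],[4.5,-3.3,99]],"spin":[0.3,0.3,0.3,0.3]}'  >/dev/null
python3 - <<'E'
from m import *
for n in("side","top"):
    s=snap(n); np.savez(n+"1.npz",**s)
S,T=L("side1"),L("top1")
c=np.hstack([cv2.resize(S["image"][110:200,270:345],None,fx=5,fy=5,interpolation=0),cv2.resize(T["image"][175:250,300:375],None,fx=5,fy=6,interpolation=0)])
cv2.imwrite("pics/c1.png",c[...,::-1])
E
python3 go.py 0.462 -0.173 0.078 183.6
```

```text
t 3.37 p [ 0.4618 -0.1728  0.1503] yaw -176.69 tilt [-0.0022  0.0012] F [ 0.7 -0.5  0.3] M [-0.01 -0.01  0.  ] w 0.465 g 0.0 j6 -31.6 -> dp [-0.4 -0.3 72.3] spin -0.3
```

View pics/c1.png

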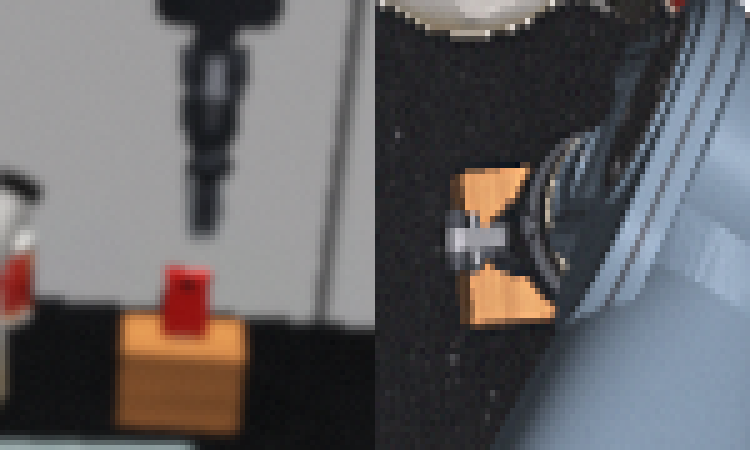

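Side crop: the fingertip is at about u=310.8 and the key bow at u≈307.5. I'll check this offset by projecting the TCP.

```bash
cat >> h.py <<'E'
def proj(s,p):
    c=s["R"].T@(np.array(p)-s["o"]); return np.array([s["cx"]+s["f"]*c[0]/-c[2], s["cy"]-s["f"]*c[1]/-c[2]]).round(2)
E
python3 - <<'E'
from m import *
S,T=L("side1"),L("top1")
p=np.array(robot.read_state()["position"])
print("near finger tip",proj(S,p+[0,.03,-.019]),"tcp",proj(S,p),"key bow near face c",proj(S,[.462,-.168,.0725]), "top key",proj(T,[.462,-.173,.095]),"tcp top",proj(T,p))
P=cloud(S)
for v in(140,146,152,155): print(v,[ (S["image"][v,u].sum(),P[v,u].round(3).tolist()) for u in (308,310,312)])
g=S["image"].astype(int).sum(2)
for v in(145,150,154): print(v,g[v,300:322].tolist())
for v in(170,174): print(v,S["image"][v,298:320].tolist())
E
```

```text
near finger tip [308.78 155.59] tcp [309.88 146.25] key bow near face c [307.66 170.59] top key [330.71 214.5 ] tcp top [334.19 213.57]
140 [(np.uint64(236), [0.467, -0.114, 0.188]), (np.uint64(102), [0.464, -0.192, 0.164]), (np.uint64(136), [0.458, -0.191, 0.164])]
146 [(np.uint64(257), [0.467, -0.147, 0.159]), (np.uint64(99), [0.461, -0.138, 0.163]), (np.uint64(110), [0.455, -0.138, 0.163])]
152 [(np.uint64(239), [0.465, -0.142, 0.143]), (np.uint64(106), [0.459, -0.137, 0.145]), (np.uint64(158), [0.453, -0.14, 0.144])]
155 [(np.uint64(262), [0.464, -0.139, 0.134]), (np.uint64(166), [0.458, -0.138, 0.135]), (np.uint64(227), [0.452, -0.139, 0.135])]
145 [476, 478, 479, 474, 476, 465, 408, 294, 210, 141, 85, 71, 84, 145, 221, 314, 416, 464, 477, 476, 477, 475]
150 [478, 476, 476, 476, 479, 471, 432, 345, 255, 161, 109, 107, 145, 236, 350, 434, 472, 475, 476, 475, 480, 477]
154 [478, 478, 474, 477, 474, 473, 447, 362, 242, 146, 121, 122, 191, 307, 403, 454, 475, 474, 478, 473, 477, 475]
170 [[138, 138, 138], [138, 139, 138], [136, 136, 135], [125, 116, 115], [115, 69, 68], [132, 30, 29], [144, 19, 17], [146, 19, 18], [145, 18, 18], [145, 18, 16], [145, 17, 16], [145, 18, 16], [148, 36, 35], [151, 83, 82], [153, 133, 132], [154, 152, 151], [155, 155, 155], [156, 157, 157], [155, 156, 156], [156, 157, 156], [158, 159, 158], [157, 158, 157]]
174 [[222, 147, 81], [223, 149, 82], [219, 144, 78], [201, 122, 66], [165, 75, 42], [144, 31, 21], [145, 20, 17], [143, 17, 15], [144, 19, 17], [145, 19, 18], [145, 19, 18], [146, 20, 18], [151, 36, 24], [167, 71, 41], [184, 108, 60], [192, 123, 67], [193, 127, 71], [190, 123, 68], [189, 123, 70], [172, 114, 70], [126, 87, 61], [72, 57, 49]]
```

```bash
python3 - <<'E'
from m import *
T=L("top1");P=cloud(T);st=robot.read_state();p=st["position"]
for u in range(388//5+312-78+0,0): pass
m=(abs(P[...,0]-p[0])<.05)&(P[...,1]>p[1]-.0)&(P[...,1]<p[1]+.06)&(P[...,2]>.11)&(P[...,2]<.3)
v,u=np.nonzero(m); 
for c in range(u.min(),u.max()+1):
    k=u==c; q=P[v[k],u[k]]; print(c,v[k].min(),v[k].max(),q[:,0].min().round(4),q[:,0].max().round(4),q[:,1].mean().round(4),np.median(q[:,2]).round(4))
for c in(315,318,320): print(c,T["image"][205:226,c].astype(int).sum(1).tolist())
E
```

```text
317 210 219 0.4441 0.467 -0.1133 0.2315
318 210 219 0.4443 0.4678 -0.1162 0.2303
319 210 220 0.4431 0.4675 -0.1199 0.2214
320 210 219 0.4448 0.4677 -0.1219 0.2222
321 213 219 0.4456 0.4591 -0.127 0.1887
322 213 218 0.4501 0.4591 -0.1304 0.2109
323 211 218 0.4501 0.4673 -0.1331 0.2097
324 210 219 0.446 0.4669 -0.1329 0.2369
325 210 219 0.4455 0.4663 -0.1341 0.2389
326 208 219 0.4452 0.4745 -0.137 0.2428
327 208 220 0.4424 0.4738 -0.1374 0.2582
328 207 220 0.4421 0.4725 -0.1371 0.2696
329 205 220 0.4419 0.4772 -0.1364 0.2824
330 203 220 0.4396 0.4828 -0.1374 0.2889
331 202 222 0.4347 0.4845 -0.1395 0.2895
332 201 223 0.4324 0.4873 -0.1426 0.2871
333 200 223 0.4321 0.4901 -0.1447 0.2887
334 200 224 0.4295 0.4876 -0.146 0.297
335 199 225 0.4272 0.4908 -0.1491 0.2875
336 223 223 0.4312 0.4312 -0.149 0.2987
315 [194, 174, 168, 155, 161, 236, 250, 227, 421, 422, 417, 407, 243, 222, 178, 109, 92, 99, 102, 102, 114]
318 [504, 498, 502, 503, 511, 289, 129, 116, 455, 469, 471, 353, 187, 178, 159, 153, 171, 156, 161, 160, 150]
320 [497, 497, 490, 488, 486, 391, 267, 313, 456, 472, 471, 443, 526, 555, 304, 386, 496, 500, 498, 503, 502]
```

```bash

python3 -m creep '{"dp":[[-5,0,25],[-5,0,50],[-5,0,65],[-5,0,72],[-5,0,72]],"spin":[0,0,0,0,0]}'  >/dev/null
python3 go.py 0.467 -0.173 0.078 183.6
python3 -m creep '{"dp":[[0,0,0],[0,0,0],[0,0,0],[0,0,0],[0,0,0]],"spin":[0,0,0,0,0]}' 12 20 
python3 -m creep '{"dp":[[0,0,0],[0,0,0],[0,0,0]],"spin":[0,0,0]}' 0 20 
python3 go.py 0.467 -0.173 0.078 183.6
```

```text
t 3.78 p [ 0.4678 -0.173   0.0793] yaw -176.69 tilt [ 0. -0.] F [-0.4  0.4  0.5] M [ 0.02  0.05 -0.01] w 0.469 g 0.0 j6 -31.3 -> dp [0.8 0.1 1.3] spin -0.3
time: 4.2
position: [0.4682, -0.1733, 0.08]
ee_rot: [[-0.998, -0.058, 0.002], [-0.058, 0.998, -0.001], [-0.002, -0.001, -1.0]]
force: [-0.5, 0.2, -0.4]
width: 0.142
gripper_force: 0.0
time: 4.45
position: [0.4681, -0.1733, 0.0798]
ee_rot: [[-0.998, -0.058, 0.001], [-0.058, 0.998, -0.001], [-0.001, -0.001, -1.0]]
force: [0.3, 0.1, 4.1]
width: 0.116
gripper_force: 23.9
t 4.45 p [ 0.4681 -0.1733  0.0798] yaw -176.69 tilt [ 0.0014 -0.0008] F [0.3 0.1 4.1] M [-0.05  0.03 -0.01] w 0.116 g 23.9 j6 -31.3 -> dp [1.1 0.3 1.8] spin -0.3
```

```bash

python3 -m creep '{"dp":[[0,0,0],[0,0,0],[0,0,-10],[0,0,-25],[0,0,-40]],"spin":[0,0,0,0,0]}' 0 60
python3 -m creep '{"dp":[[0,0,-20],[0,0,-45],[0,0,-60],[0,0,-60]],"spin":[0,0,0,0]}' >/dev/null
python3 - <<'E'
from m import *
for n in("side","top"):
    s=snap(n); np.savez(n+"2.npz",**s)
S,T=L("side2"),L("top2")
c=cv2.resize(S["image"][100:200,270:345],None,fx=6,fy=6,interpolation=0)
cv2.imwrite("pics/c2.png",c[...,::-1])
E
python3 go.py 0.501 0.0706 0.2 -80.8
```

```text
time: 4.87
position: [0.4666, -0.1731, 0.1183]
ee_rot: [[-0.998, -0.057, -0.003], [-0.057, 0.998, -0.0], [0.003, 0.0, -1.0]]
force: [-0.3, -1.3, -1.8]
width: 0.11
gripper_force: 59.4
t 5.30 p [ 0.4676 -0.1729  0.1789] yaw -176.69 tilt [0.0001 0.0002] F [ 0.6  0.3 -1.8] M [0.04 0.05 0.01] w 0.106 g 59.5 j6 -31.3 -> dp [-47.4 241.1 -21. ] spin -95.9
```

View pics/c2.png

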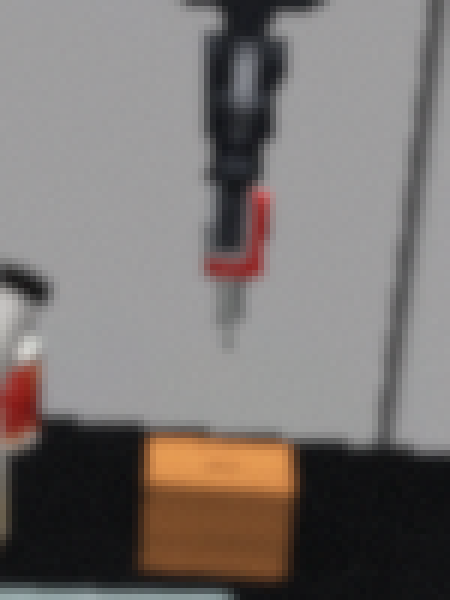

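The side crop shows the key free of the block, gripped upright, with the tip near (308,158) and the bow's underside at row ≈144.6.

```bash
python3 - <<'E'
from m import *
S,T=L("side2"),L("top2");p=np.array([.4676,-.1729,.1789])
for n,d in(("near tip",[0,.02,-.019]),("grip",[0,0,0]),("under",[0,0.005,-.028]),("bladeend",[0,0,-.047]),("tip",[0,0,-.066]),("topR",[-.015,.005,.017]),("botR",[-.015,.005,-.028]),("botL",[.015,.005,-.028])): print(n,proj(S,p+d))
for v in(134,138,141,143,144,146,148,150,152,154,156,157,158,159,160): print(v,[tuple(x) for x in S["image"][v,301:318].tolist()] if v in(138,144) else S["image"][v,301:318].astype(int).sum(1).tolist())
E
```

```text
near tip [307.8  145.17]
grip [308.72 136.97]
under [307.87 146.43]
bladeend [307.47 151.84]
tip [306.98 157.69]
topR [314.2 132.3]
botR [312.88 146.82]
botL [302.87 146.04]
134 [473, 475, 468, 442, 356, 228, 138, 116, 124, 194, 277, 273, 254, 328, 429, 470, 473]
138 [(157, 156, 158), (156, 155, 156), (140, 140, 141), (111, 111, 114), (86, 87, 90), (56, 57, 61), (35, 39, 42), (36, 37, 43), (44, 44, 49), (75, 70, 73), (117, 87, 89), (136, 60, 61), (136, 44, 44), (133, 85, 86), (147, 135, 135), (156, 154, 156), (157, 157, 158)]
141 [473, 467, 426, 339, 271, 229, 196, 197, 218, 261, 282, 256, 310, 417, 461, 471, 473]
143 [473, 466, 416, 322, 278, 280, 284, 288, 292, 282, 251, 237, 320, 427, 469, 473, 471]
144 [(158, 158, 159), (157, 154, 155), (149, 134, 134), (134, 87, 87), (132, 52, 51), (136, 49, 49), (140, 54, 54), (136, 55, 55), (137, 53, 54), (140, 47, 48), (142, 38, 37), (146, 45, 44), (150, 87, 87), (156, 135, 137), (157, 154, 154), (159, 157, 159), (158, 158, 159)]
146 [473, 467, 453, 411, 368, 323, 307, 296, 270, 278, 326, 384, 423, 461, 468, 474, 474]
148 [475, 478, 475, 472, 438, 381, 352, 323, 299, 357, 430, 462, 473, 475, 473, 477, 472]
150 [475, 470, 478, 469, 444, 388, 348, 325, 310, 366, 441, 473, 473, 472, 474, 472, 475]
152 [474, 474, 474, 469, 437, 375, 342, 330, 335, 382, 442, 471, 477, 475, 475, 475, 473]
154 [472, 474, 470, 470, 450, 414, 379, 383, 421, 455, 472, 473, 473, 475, 472, 475, 475]
156 [476, 476, 472, 475, 467, 448, 407, 406, 445, 474, 472, 475, 471, 473, 473, 474, 474]
157 [471, 477, 475, 475, 472, 451, 407, 405, 446, 471, 474, 472, 473, 468, 473, 473, 473]
158 [472, 475, 472, 474, 472, 464, 440, 437, 459, 471, 473, 469, 470, 469, 473, 473, 475]
159 [474, 471, 471, 472, 469, 471, 466, 466, 466, 467, 470, 469, 473, 472, 472, 473, 472]
160 [471, 471, 476, 471, 472, 471, 472, 468, 470, 469, 474, 471, 469, 466, 471, 471, 469]
```

```bash

python3 -m creep '{"dp":[[-6,30,-11],[-12,60,-11],[-18,90,-11],[-24,120,-11],[-30,150,-11]],"spin":[0,0,0,0,0]}' >/dev/null
python3 -m creep '{"dp":[[-6,30,0],[-12,60,0],[-18,85,0],[-20,94,0],[-20,94,0]],"spin":[0,0,0,0,0]}' >/dev/null
python3 -m creep '{"dp":[[0,0,0],[0,0,0],[0,0,0],[0,0,0],[0,0,0]],"spin":[-7,-14,-21,-28,-35]}' >/dev/null
python3 -m creep '{"dp":[[0,0,0],[0,0,0],[0,0,0],[0,0,0],[0,0,0]],"spin":[-7,-14,-21,-28,-35]}' >/dev/null
python3 -m creep '{"dp":[[0,0,0],[0,0,0],[0,0,0],[0,0,0],[0,0,0]],"spin":[-7,-14,-21,-25.9,-25.9]}' >/dev/null
python3 go.py 0.5035 0.072 0.152 -80.8
```

```text
t 7.38 p [0.5026 0.0719 0.1887] yaw -80.82 tilt [-0.0026 -0.0009] F [-0.  -0.5 -0.8] M [-0.08  0.05  0.  ] w 0.103 g 59.5 j6 -98.6 -> dp [ 0.  -1.  36.7] spin -0.0
```

```bash

python3 -m creep '{"dp":[[0,-1,15],[0,-1,28],[0,-1,34],[0,-1,35],[0,-1,35]],"spin":[0,0,0,0,0]}' >/dev/null
python3 go.py 0.5035 0.072 0.152 -80.8
python3 - <<'E'
from m import *
for n in("side","top"):
    s=snap(n); np.savez(n+"3.npz",**s)
S,T=L("side3"),L("top3")
c=np.hstack([cv2.resize(S["image"][160:235,255:320],None,fx=6,fy=6,interpolation=0),cv2.resize(T["image"][170:245,200:255],None,fx=6,fy=6,interpolation=0)])
cv2.imwrite("pics/c3.png",c[...,::-1])
p=robot.read_state()["position"]; print("tip",proj(S,p-[0,0,.0678]),proj(T,p-[0,0,.0678]),"top",proj(T,p))
E
```

```text
t 7.80 p [0.5037 0.0731 0.1542] yaw -80.89 tilt [-0.002  -0.0003] F [-0.1  0.7 -1.1] M [ 0.04 -0.02  0.05] w 0.108 g 59.5 j6 -98.4 -> dp [1.1 0.3 2.2] spin -0.1
tip [285.02 200.27] [245.19 200.52] top [245.01 198.54]
```

View pics/c3.png

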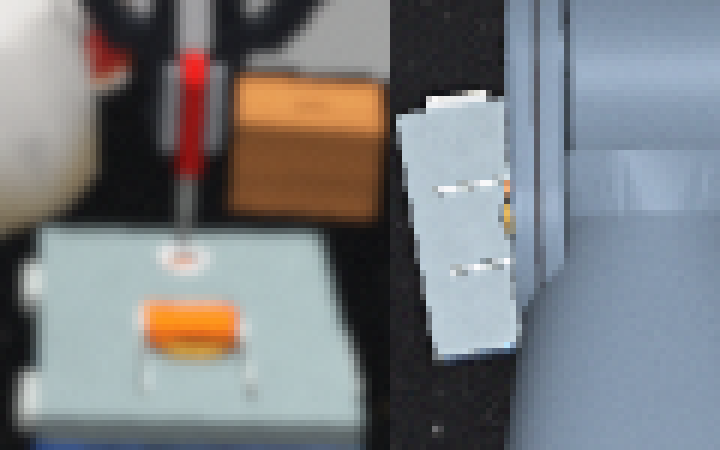

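The side crop shows the tip at (285.8,200), right above the collar at about (285.5,203). I'll descend carefully.

```bash

python3 -m creep '{"dp":[[0,0,2],[0,0,4],[0,0,6],[0,0,6]],"spin":[0,0,0,0]}' | grep -E "pos|force"
python3 -m creep '{"dp":[[0,0,1],[0,0,2],[0,0,3],[0,0,3]],"spin":[0,0,0,0]}' | grep -E "pos|force"
python3 go.py 0.5035 0.072 0.14 -80.8
```

```text
position: [0.5042, 0.0737, 0.1487]
force: [0.7, -0.4, -0.2]
gripper_force: 59.5
position: [0.5042, 0.0737, 0.1457]
force: [0.5, -0.3, -0.2]
gripper_force: 59.5
t 8.57 p [0.5042 0.0737 0.1457] yaw -80.79 tilt [-0.0005  0.    ] F [ 0.5 -0.3 -0.2] M [ 0.04  0.06 -0.01] w 0.107 g 59.5 j6 -98.4 -> dp [1.6 1.  5.7] spin 0.0
```

```bash

cat > f.py <<'E'
from h import *
st=robot.read_state();R=np.array(st["ee_rot"]);print("t %.2f"%st["time"],np.array(st["position"]).round(4),"toolF",(R.T@st["force"]).round(1),"toolM",(R.T@st["moment"]).round(2))
E
python3 -m creep '{"dp":[[0,0,1],[0,0,1]],"spin":[0,0]}' >/dev/null; python3 f.py
for i in 1 2 3 4 5; do python3 -m creep '{"dp":[[1,0,0],[1,0,0]],"spin":[0,0]}' >/dev/null; python3 f.py; done
```

```text
t 8.73 [0.5044 0.0737 0.145 ] toolF [0.3 0.5 0.3] toolM [ 0.04 -0.   -0.03]
t 8.90 [0.5046 0.0725 0.145 ] toolF [0.7 0.6 0.5] toolM [-0.01 -0.01 -0.02]
t 9.07 [0.5047 0.0716 0.145 ] toolF [ 0.8 -0.6  0.5] toolM [ 0.04 -0.03 -0.02]
t 9.23 [0.5048 0.071  0.145 ] toolF [-1.8 -0.4  1.3] toolM [-0.04 -0.26  0.03]
t 9.40 [0.5048 0.0705 0.145 ] toolF [-3.  -0.1  0.4] toolM [ 0.02 -0.74  0.01]
t 9.57 [0.5049 0.07   0.145 ] toolF [-5.5  0.  -0.5] toolM [-0.06 -1.36 -0.  ]
```

```bash

python3 -m creep '{"dp":[[-3,0,0],[-6,0,0],[-8,0,0],[-8,0,0]],"spin":[0,0,0,0]}' >/dev/null; python3 f.py
for i in 1 2 3 4 5 6; do python3 -m creep '{"dp":[[-1,0,0],[-1,0,0]],"spin":[0,0]}' >/dev/null; python3 f.py; done
```

```text
t 9.90 [0.504  0.0764 0.145 ] toolF [-0.4  0.3  0.9] toolM [-0.01 -0.02 -0.04]
t 10.07 [0.5038 0.0774 0.1451] toolF [ 0.9 -0.5  0.3] toolM [ 0.04  0.06 -0.01]
t 10.23 [0.5037 0.078  0.145 ] toolF [ 1.7 -0.5 -0.7] toolM [ 0.01  0.46 -0.02]
t 10.40 [0.5036 0.0785 0.1451] toolF [ 3.7 -0.5 -0.2] toolM [-0.05  1.09 -0.02]
t 10.57 [0.5035 0.0789 0.1451] toolF [5.5 0.3 0.9] toolM [-0.09  1.59  0.01]
t 10.73 [0.5034 0.0793 0.1451] toolF [7.1 0.4 1.9] toolM [-0.1   1.92  0.02]
t 10.90 [0.5034 0.0795 0.1451] toolF [9.3 0.4 1.4] toolM [-0.09  2.35  0.01]
```

```bash

python3 -m creep '{"dp":[[4,0,0],[8.4,0,0],[8.4,1,0],[8.4,2,0],[8.4,2,0]],"spin":[0,0,0,0,0]}' >/dev/null; python3 f.py
for i in 1 2 3 4; do python3 -m creep '{"dp":[[0,1,0],[0,1,0]],"spin":[0,0]}' >/dev/null; python3 f.py; done
python3 -m creep '{"dp":[[0,-3,0],[0,-6,0],[0,-7,0],[0,-7,0]],"spin":[0,0,0,0]}' >/dev/null; python3 f.py
for i in 1 2 3 4 5; do python3 -m creep '{"dp":[[0,-1,0],[0,-1,0]],"spin":[0,0]}' >/dev/null; python3 f.py; done
```

```text
t 11.32 [0.502  0.0745 0.145 ] toolF [0.2 0.1 1. ] toolM [ 0.03 -0.04  0.01]
t 11.48 [0.5011 0.0742 0.145 ] toolF [0.6 0.5 0.2] toolM [-0.    0.04  0.02]
t 11.65 [0.5001 0.0738 0.145 ] toolF [0.2 0.1 0.4] toolM [ 0.02 -0.01  0.05]
t 11.82 [0.4992 0.0735 0.145 ] toolF [0.2 0.5 0.8] toolM [0.01 0.03 0.03]
t 11.98 [0.4986 0.0734 0.1451] toolF [ 0.4 -0.8  0.2] toolM [ 0.21 -0.01 -0.02]
t 12.32 [0.5056 0.0745 0.145 ] toolF [-0.6 -0.3  0.8] toolM [ 0.04 -0.01 -0.06]
t 12.48 [0.5063 0.0746 0.145 ] toolF [-0.1 -0.1  0.4] toolM [ 0.   -0.05  0.02]
t 12.65 [0.507  0.0747 0.145 ] toolF [-0.4  1.1  0.6] toolM [-0.18  0.01  0.  ]
t 12.82 [0.5074 0.0748 0.1449] toolF [-0.5  2.5 -1.5] toolM [-0.73  0.   -0.01]
t 12.98 [0.5078 0.0749 0.1448] toolF [ 0.1  4.8 -3. ] toolM [-1.39  0.04  0.02]
t 13.15 [0.5081 0.075  0.1448] toolF [-0.8  7.3 -4.7] toolM [-1.81  0.06 -0.05]
```

```bash

python3 -m creep '{"dp":[[0,4,0],[0,7.3,0],[0,7.3,1],[0,7.3,2],[0,7.3,3]],"spin":[0,0,0,0,0]}' >/dev/null; python3 f.py
python3 -m creep '{"dp":[[0,0,0.7],[0,0,1.5],[0,0,1.5]],"spin":[0,0,0]}' >/dev/null; python3 f.py
python3 - <<'E'
from m import *
S=snap("side");np.savez("side4.npz",**S)
r=blob(S,(255,195,320,240),org); print(len(r[0]),r[0].mean(),r[1].mean())
E
```

```text
t 13.57 [0.5034 0.0741 0.1425] toolF [-0.8  1.  -2.7] toolM [-0.34 -0.05 -0.03]
t 13.82 [0.5034 0.0741 0.1407] toolF [ 0.4 -0.  -2.5] toolM [-0.14 -0.04  0.03]
130 287.0230769230769 217.95384615384614
```

```bash

python3 -m creep '{"dp":[[0,0,0.8],[0,0,0.8]],"spin":[0,0]}' >/dev/null; python3 f.py
python3 - <<'E'
from m import *
S=snap("side");np.savez("side5.npz",**S)
r=blob(S,(255,195,320,240),org); print(len(r[0]),r[0].mean(),r[1].mean())
c=cv2.resize(S["image"][170:240,255:320],None,fx=6,fy=6,interpolation=0)
cv2.imwrite("pics/c5.png",c[...,::-1])
E
```

```text
t 14.03 [0.5034 0.0741 0.1399] toolF [ 0.5  0.7 -3.7] toolM [-0.07 -0.02  0.  ]
139 286.9136690647482 219.4892086330935
```

View pics/c5.png

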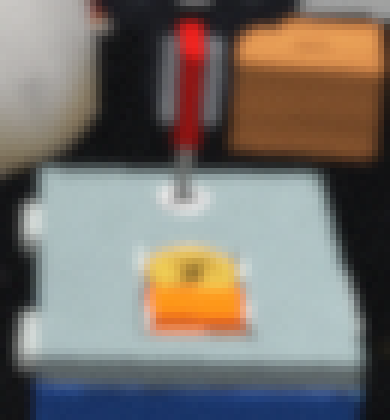

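The crop shows the shutter sprung open: the brass cylinder with its keyway is exposed at about (287,215), with the shutter plate in front of it. I'll lift and go to the keyhole.

```bash

python3 -m creep '{"dp":[[0,0,-8],[0,0,-18],[0,0,-25],[0,0,-25]],"spin":[0,0,0,0]}' >/dev/null; python3 go.py .4928 .1354 .155 -80.8
python3 -m creep '{"dp":[[-20,0,0],[-40,0,0],[-55,0,0],[-61,0,0],[-61,0,0]],"spin":[0,0,0,0,0]}' >/dev/null; python3 go.py .4928 .1354 .155 -80.8
```

```text
t 14.42 p [0.5041 0.0741 0.1669] yaw -80.79 tilt [ 0.0032 -0.    ] F [ 0.4 -0.1  0.8] M [ 0.   -0.12 -0.04] w 0.112 g 59.6 j6 -98.4 -> dp [-62.4   1.4  11.9] spin 0.0
t 14.83 p [0.4929 0.1352 0.1646] yaw -80.67 tilt [-0.0004 -0.    ] F [ 0.3 -0.2 -1. ] M [0.02 0.03 0.01] w 0.107 g 59.5 j6 -91.5 -> dp [-0.2  0.   9.6] spin 0.1
```

```bash

python3 -m creep '{"dp":[[0,0,5],[0,0,10],[0,0,13],[0,0,15],[0,0,15]],"spin":[0.1,0.1,0.1,0.1,0.1]}' >/dev/null; python3 f.py
python3 -m creep '{"dp":[[0,0,1.5],[0,0,3],[0,0,4.5],[0,0,4.5]],"spin":[0,0,0,0]}' >/dev/null; python3 f.py
```

```text
t 15.25 [0.4927 0.1336 0.1486] toolF [-1.  -0.1  0.6] toolM [ 0.01 -0.03 -0.02]
t 15.58 [0.4931 0.1342 0.1449] toolF [-0.5  0.2  0.5] toolM [ 0.05 -0.02 -0.02]
```

```bash

for i in 1 2; do python3 -m creep '{"dp":[[0,1,0],[0,1,0]],"spin":[0,0]}' >/dev/null; python3 f.py; done
python3 -m creep '{"dp":[[0,-2,0],[0,-3,0],[0,-3,0]],"spin":[0,0,0]}' >/dev/null; python3 f.py
python3 -m creep '{"dp":[[0,-1,0],[0,-1,0]],"spin":[0,0]}' >/dev/null; python3 f.py
```

```text
t 15.75 [0.4922 0.1341 0.1453] toolF [-0.8 -0.2  0.1] toolM [-0.04  0.01  0.02]
t 15.92 [0.4915 0.134  0.1454] toolF [ 0.6 -0.2  0.8] toolM [0.06 0.02 0.01]
t 16.17 [0.4938 0.1344 0.1451] toolF [0.3 1.  0.9] toolM [-0.31  0.02 -0.03]
t 16.33 [0.4941 0.1344 0.145 ] toolF [-0.4  4.1 -1.9] toolM [-1.01  0.03 -0.04]
```

```bash

python3 -m creep '{"dp":[[-1,2.6,0],[-1,2.6,2],[-1,2.6,4],[-1,2.6,6],[-1,2.6,6]],"spin":[0,0,0,0,0]}' >/dev/null; python3 f.py
for i in 1 2 3; do python3 -m creep '{"dp":[[0,0,1],[0,0,2],[0,0,2]],"spin":[0,0,0]}' >/dev/null; python3 f.py; done
```

```text
t 16.75 [0.4925 0.1352 0.1386] toolF [ 0.  -0.2  1. ] toolM [-0.05  0.06  0.01]
t 17.00 [0.4925 0.1352 0.137 ] toolF [0.4 0.5 1.7] toolM [-0.03 -0.09  0.03]
t 17.25 [0.4924 0.1352 0.135 ] toolF [0.  0.4 0.6] toolM [-0.04 -0.    0.05]
t 17.50 [0.4923 0.1352 0.133 ] toolF [ 0.9 -0.4  0.8] toolM [ 0.01 -0.02 -0.02]
```

```bash

for i in 1 2 3 4; do python3 -m creep '{"dp":[[0,0,1],[0,0,2],[0,0,2]],"spin":[0,0,0]}' >/dev/null; python3 f.py; done
```

```text
t 17.75 [0.4923 0.1352 0.1309] toolF [0.3 1.1 0.3] toolM [-0.07  0.03  0.  ]
t 18.00 [0.4923 0.1352 0.129 ] toolF [-0.3  0.4  1.6] toolM [ 0.01 -0.   -0.02]
t 18.25 [0.4923 0.1352 0.1269] toolF [-0.2  0.5  1.7] toolM [-0.02 -0.06  0.04]
t 18.50 [0.4923 0.1351 0.1249] toolF [0.5 0.  0.7] toolM [-0.02  0.01 -0.01]
```

```bash

for i in 1 2 3 4 5 6; do python3 -m creep '{"dp":[[0,0,1],[0,0,2],[0,0,2]],"spin":[0,0,0]}' >/dev/null; python3 f.py; done
```

```text
t 18.75 [0.4925 0.135  0.1231] toolF [0.2 0.8 0.2] toolM [-0.01  0.12  0.02]
t 19.00 [0.4929 0.1346 0.1215] toolF [ 1.8 -1.2 -0.6] toolM [ 0.13  0.59 -0.05]
t 19.25 [0.4932 0.1346 0.1203] toolF [ 3.7  0.7 -5.2] toolM [-0.14  0.86  0.01]
t 19.50 [0.4933 0.1346 0.1175] toolF [ 3.7 -1.1  0.6] toolM [ 0.38  0.87 -0.  ]
t 19.75 [0.4932 0.135  0.1159] toolF [ 3.7 -0.  -3.8] toolM [0.16 0.8  0.04]
t 20.00 [0.4931 0.1357 0.1139] toolF [ 3.1 -1.1 -4.4] toolM [ 0.17  0.47 -0.01]
```

```bash

for i in 1 2 3; do python3 -m creep '{"dp":[[0.2,0,0.7],[0.2,0,1.4],[0.2,0,1.4]],"spin":[0,0,0]}' >/dev/null; python3 f.py; done
```

```text
t 20.25 [0.4931 0.1356 0.1134] toolF [ 0.5 -0.5 -9. ] toolM [-0.27  0.4   0.  ]
t 20.50 [0.4932 0.1356 0.1119] toolF [ 1.6  0.3 -8. ] toolM [-0.13  0.33 -0.05]
t 20.75 [0.4932 0.1356 0.1118] toolF [ -0.1   2.5 -13.4] toolM [-0.63  0.18  0.05]
```

```bash

python3 -m creep '{"dp":[[0,0,0.6],[0,0,1.2],[0,0,1.2]],"spin":[1.5,-1.5,0]}' >/dev/null; python3 f.py
python3 -m creep '{"dp":[[0,0,0.6],[0,0,1],[0,0,1]],"spin":[1.5,-1.5,0]}' >/dev/null; python3 f.py
python3 - <<'E'
from m import *
S=snap("side");np.savez("side6.npz",**S)
c=cv2.resize(S["image"][170:240,255:320],None,fx=6,fy=6,interpolation=0)
cv2.imwrite("pics/c6.png",c[...,::-1])
E
```

```text
t 21.00 [0.4933 0.1356 0.1117] toolF [  1.    4.2 -17. ] toolM [-1.01  0.21 -0.05]
t 21.25 [0.4933 0.1356 0.1117] toolF [  0.8   5.2 -20.3] toolM [-1.38  0.2  -0.06]
```

View pics/c6.png

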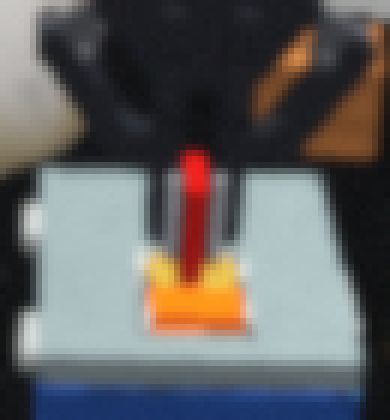

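The bow is resting on the brass face, so the key is fully in. I'll ease the push and turn in small steps, nulling the side forces as I go.

```bash

python3 -m creep '{"dp":[[0,0,-1.5],[0,0,-2],[0,0,-2]],"spin":[0,7,14]}' 0 80 >/dev/null; python3 f.py
python3 -m creep '{"dp":[[0,0,0],[0,0,0],[0,0,0]],"spin":[5,10,15]}' >/dev/null; python3 f.py
python3 -m creep '{"dp":[[0,0,0],[0,0,0],[0,0,0]],"spin":[5,10,10]}' >/dev/null; python3 f.py;python3 go.py .4932 .1356 .1117 16.2
```

```text
t 21.55 [0.4942 0.1355 0.1118] toolF [  1.7  -0.7 -12.3] toolM [ 0.07  0.42 -0.06]
t 21.80 [0.495  0.1352 0.1119] toolF [  1.1  -2.6 -10.2] toolM [ 0.44  0.4  -0.12]
t 22.05 [0.4952 0.135  0.1119] toolF [  1.2  -2.7 -11.5] toolM [ 0.61  0.41 -0.04]
t 22.05 p [0.4952 0.135  0.1119] yaw -120.04 tilt [0.0069 0.001 ] F [ 1.6 -2.4 11.6] M [-0.66 -0.32  0.03] w 0.107 g 78.4 j6 -52.2 -> dp [0.5 2.1 0.1] spin -136.2
```

```bash

python3 -m creep '{"dp":[[0,-0.5,0],[0,-1,0],[0,-1,0]],"spin":[6,12,18]}' >/dev/null; python3 f.py
python3 -m creep '{"dp":[[0,0,0],[0,0,0],[0,0,0]],"spin":[6,12,18]}' >/dev/null; python3 f.py
python3 -m creep '{"dp":[[0,0,0],[0,0,0],[0,0,0]],"spin":[6,12,12]}' >/dev/null; python3 f.py;python3 go.py .4932 .1356 .1117 -178.2
```

```text
t 22.30 [0.496  0.1343 0.1119] toolF [  0.5  -3.8 -11. ] toolM [ 0.87  0.28 -0.21]
t 22.55 [0.4967 0.1333 0.1119] toolF [ -0.6  -6.6 -11.3] toolM [ 1.58  0.01 -0.23]
t 22.80 [0.4969 0.1326 0.1119] toolF [-2.7 -7.9 -8.3] toolM [ 1.7  -0.43 -0.12]
t 22.80 p [0.4969 0.1326 0.1119] yaw -168.13 tilt [ 0.0086 -0.0037] F [ 4.2 -7.1  8.4] M [-1.58 -0.77  0.11] w 0.104 g 78.2 j6 -4.2 -> dp [3.  3.7 0.1] spin 10.1
```

```bash

python3 -m creep '{"dp":[[-0.5,-1,0],[-0.8,-2,0],[-0.8,-2,0]],"spin":[4,8,8]}' >/dev/null; python3 f.py
python3 -m creep '{"dp":[[0,0,0],[0,0,0],[0,0,0]],"spin":[3,3,3]}' >/dev/null; python3 f.py
python3 go.py .4932 .1356 .1117 -178.2
```

```text
t 23.05 [0.4972 0.1318 0.1119] toolF [ -1.8  -3.7 -11.6] toolM [ 1.08 -0.16 -0.13]
t 23.30 [0.4972 0.1316 0.1119] toolF [ -1.4  -5.6 -12.2] toolM [ 1.19 -0.18 -0.12]
t 23.30 p [0.4972 0.1316 0.1119] yaw -178.91 tilt [ 0.0066 -0.0017] F [ 1.4 -5.5 12.2] M [-1.18 -0.2   0.11] w 0.101 g 78.6 j6 6.3 -> dp [3.9 4.1 0.2] spin -0.7
```

```bash

for i in 1 2 3; do python3 -m creep '{"dp":[[0,-0.3,0],[0,-0.3,0],[0,-0.3,0]],"spin":[2,2,2]}' >/dev/null; python3 f.py; done
python3 go.py .4932 .1356 .1117 -178.2
python3 - <<'E'
from m import *
S=snap("side")
c=cv2.resize(S["image"][150:240,245:330],None,fx=6,fy=6,interpolation=0)
cv2.imwrite("pics/c7.png",c[...,::-1])
E
```

```text
t 23.55 [0.4972 0.1314 0.1119] toolF [ -1.   -4.5 -11.9] toolM [ 1.07 -0.24 -0.24]
t 23.80 [0.4971 0.1312 0.1119] toolF [ -1.4  -4.8 -10.7] toolM [ 1.04 -0.28 -0.36]
t 24.05 [0.4972 0.1311 0.1119] toolF [ -2.1  -3.7 -11.6] toolM [ 1.05 -0.3  -0.57]
t 24.05 p [0.4972 0.1311 0.1119] yaw 175.21 tilt [ 0.0067 -0.001 ] F [ 1.7 -3.8 11.6] M [-1.07 -0.21  0.56] w 0.108 g 78.7 j6 12.1 -> dp [4.3 4.2 0.1] spin -6.6
```

View pics/c7.png

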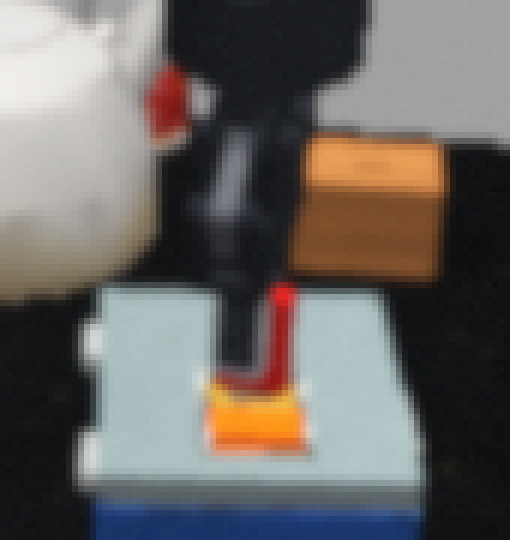

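The key now lies along the box's x, still gripped and fully seated. The moment has risen to 0.57 N m, well above the spring's 0.12, so it is against the stop and I'll hand in.

```bash
python3 -c "
from plant import robot
print(robot.job_done())"
```

```text
the job is handed in; nothing more can be done
None
```

I pressed the button with the key's tip, which sprang the shutter open, then pushed the key fully into the lock and turned it clockwise to the stop. The arm is still gripping it there against the spring, and I handed the job in at about 24 s.

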